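Seal a well plate by rolling its cap strips home

TASK

Take the hand roller from its stand and roll it with firm, even pressure along the well plate on the levelling table, so that all eight cap strips are pressed fully home, without bearing down so hard that the wells crack (never more than 30 N) and without touching plate or caps with the gripper. Then set the roller back upright in its stand, without dropping it, and let go; leave the vials and the petri dish where they are.

Things in the scene. Friction and masses are not known exactly. Their poses are not given: they have to be found in the camera images.
- plate_nest: 48-well plate (128 x 85 mm) clamped on an aluminium levelling table (base 176 x 106 mm) screwed to the bench. Origin: middle of the base's underside, under the plate's middle; x along the plate's long side, towards the end with a single levelling stud (two at the other); y along the cap strips; z up. Wells crack when the roller bears on plate or strips with more than 30 N; the table does not give under load
- cap_sheet (a point): point 50 mm straight above the table's origin (x = y = 0), axes as the table's. Eight cap strips, each 12 mm in x by 77 mm in y, with flat-topped caps, lie side by side 13 mm apart and make one flat sheet. Were the platform level and right down, the tops of strips standing loose would be at this height, of strips pressed home 4 mm lower, 5 mm above the plate's deck
- platform_pivot (a point): x = -76, z = 16.5 mm in the table's frame: line of the two studs about which the platform tilts, its nuts right down. The nuts have been turned, by how much is not reported: the platform with plate and strips stands 0 to 12 mm higher, and its single-stud end (+x) is tilted up by 0 to 2.9 degrees (a further 0 to 6 mm at strip_8). Feel for the caps, follow them by force
- strip_1 (a joint): how far cap strip 1 of 8 (counted from the two-stud end, x = -45.5 mm in the nest's frame) has been pressed in, m: 0 = standing loose (starts at 0 to 0.0008), 0.004 = fully home. Takes about 6 N on the strip; it stays where it is left
- strip_2 (a joint): how far cap strip 2 of 8 (counted from the two-stud end, x = -32.5 mm in the nest's frame) has been pressed in, m: 0 = standing loose (starts at 0 to 0.0008), 0.004 = fully home. Takes about 6 N on the strip; it stays where it is left
- strip_3 (a joint): how far cap strip 3 of 8 (counted from the two-stud end, x = -19.5 mm in the nest's frame) has been pressed in, m: 0 = standing loose (starts at 0 to 0.0008), 0.004 = fully home. Takes about 6 N on the strip; it stays where it is left
- strip_4 (a joint): how far cap strip 4 of 8 (counted from the two-stud end, x = -6.5 mm in the nest's frame) has been pressed in, m: 0 = standing loose (starts at 0 to 0.0008), 0.004 = fully home. Takes about 6 N on the strip; it stays where it is left
- strip_5 (a joint): how far cap strip 5 of 8 (counted from the two-stud end, x = 6.5 mm in the nest's frame) has been pressed in, m: 0 = standing loose (starts at 0 to 0.0008), 0.004 = fully home. Takes about 6 N on the strip; it stays where it is left
- strip_6 (a joint): how far cap strip 6 of 8 (counted from the two-stud end, x = 19.5 mm in the nest's frame) has been pressed in, m: 0 = standing loose (starts at 0 to 0.0008), 0.004 = fully home. Takes about 6 N on the strip; it stays where it is left
- strip_7 (a joint): how far cap strip 7 of 8 (counted from the two-stud end, x = 32.5 mm in the nest's frame) has been pressed in, m: 0 = standing loose (starts at 0 to 0.0008), 0.004 = fully home. Takes about 6 N on the strip; it stays where it is left
- strip_8 (a joint): how far cap strip 8 of 8 (counted from the two-stud end, x = 45.5 mm in the nest's frame) has been pressed in, m: 0 = standing loose (starts at 0 to 0.0008), 0.004 = fully home. Takes about 6 N on the strip; it stays where it is left
- seating_roller: hand roller, 0.3 to 0.5 kg. Origin: lowest point of the roll, middle of its length; x the rolling direction, y along the axle, z up. Black rubber roll, 50 mm in diameter, 75 mm long, in an aluminium frame; the two cheeks (44 mm in x, outer faces at y = +-46 mm, axle nuts to +-49 mm) reach down to z = 7 mm; a cross plate 46 x 92 mm lies at z = 54 to 60 mm
- roller_grip (a point): middle of the roller's upright black grip block, 81 mm above the roller's origin, axes as the roller's. The block is 26 mm in x (grip it across these flat faces), 60 mm in y, and rises from the cross plate at z = 60 mm to z = 102 mm above the roller's origin
- roll (a joint): how far the rubber roll has turned in its frame, rad, 0 at the start; 25 mm of rolling is 1 rad, either sign. A downward force of 10 to 15 N seats strip after strip if the roll starts at the sheet's outer edge. The roll leans on the edge of the next loose strip as well, so it bears on the plate with up to 1.5 times the downward force felt at the hand
- roller_stand: stand of the roller, 80 x 122 mm, screwed to the bench. Origin: middle of its underside; y along the parked roller's axle, z up. The roller's two cheeks stand on ledges 12 mm above the bench, between guide walls 31 mm tall with flared tops (to 39 mm; play 2.5 mm each way), so that the parked roller's origin is 5 mm above the stand's origin, the roll hanging free; either way round
- vial_1: capped glass sample vial, 19 mm across, 58 mm tall, standing; bystander; origin at the centre of its foot
- vial_3: capped glass sample vial, 22 mm across, 68 mm tall, standing; bystander; origin at the centre of its foot
- petri_dish_1: closed petri dish, 92 mm across, 15 mm tall; bystander; origin at the centre of its underside
Things that resemble listed ones, but are neither listed nor needed, are in the scene too. What is shaped like the seating_roller but yellow is not meant.

How it is judged:
By the outcome, as a careful person would: the job done as asked, in the order asked, and still so for the second after the job is handed in, with the robot touching nothing.
It also fails if it takes over 64 s, if anything falls off the work surface, if the arm or the gripper's body presses on something with over 40 N, if the wrist force passes 120 N, or if a joint passes its speed limit or range.

ROBOT

A 7-joint arm with a two-finger parallel gripper is mounted at the origin on a cart in front of the work surface, level with it; the furniture and walls round the work are solid. World frame = base frame: x ahead of the robot, y to its left, z up, the work surface at z = 0. Lengths are in m, angles in rad, forces in N, time in s.
With the tool pointing down it reaches from about 0.425 to 0.95 m from the base axis. Payload 4.7 kg.
Tool frame: the origin (TCP) lies between the finger pads; the fingertips stand 25 mm ahead of it and the grasp point (between the pads) lies 6 mm ahead of it; z points along the fingers, y is the line along which they close (so a half turn about z gives the same grasp; the last joint's range is limited). The gripper opens to 85 mm and grips with 20 to 120 N. Pads are 22 mm wide; open, the fingers measure 114 mm over their backs; the gripper's body (76 mm by 85 mm) begins 54 mm behind the grasp point. The pads swing forward as they close: fully open they stand 13 mm farther back than shut.
Start: joints at [-1.316, 0.469, -0.049, 1.532, 0.024, 1.141, -0.082], TCP at [0.189, 0.648, 0.256] pointing down, gripper open.
Joint ranges: [-2.59, 2.59], [-0.33, 1.99], [-1.39, 1.29], [0.1, 2.45], [-1.04, 4.18], [0.21, 1.99], [-2.66, 2.66]. Speed limits (rad/s): [2.57, 2.57, 3.14, 3.14, 3.14, 3.14, 3.14].

INTERFACE

Orientations are given as a 3x3 rotation matrix whose columns are the frame's x, y, z axes.
In Python, from rig import * gives the robot as it stands. Calls block until the motion is done:
- movep(position, orientation): joint-space move of the TCP to a pose.
- move_l(position, attitude=None, feed=0.15, until_force=None): straight line of the TCP; attitude=None keeps the orientation; feed is the mean speed in m/s. With until_force (N) it stops when the force on the tool has changed by that much, and returns True; else False.
- move_joints(angles): joint-space move.
- command_gripper(opening, newtons=None): finger opening in m; newtons is the grip in N (None keeps the last); returns when the fingers have stopped.
- sleep(seconds).
- inverse_kinematics(position, orientation): joint angles nearest the present ones, or None.
- sense(): the state.
- camera(name): name is "scene" or "top" or "wrist"; returns (picture, depth): 480x640x3 uint8, red, green, blue; 480x640 float32, m along the optical axis (not along the pixel's ray), 0 where there is no reading.
- camera_params(name): a dict with "K" (3x3 intrinsics, pixels), "position" and "rotation" of the camera in the world; the wrist camera has in their place "tool_from_camera" (4x4, takes a point from camera to tool coordinates, whose origin is the TCP and whose axes are the flange's). Camera axes: x right, y down, z forward; pixel columns grow to the right and rows downward; lengths in m; the calibration is good to about 2 mm. A picture is of the moment at which its call begins: read the wrist's pose just before it. camera_params takes no time and is no camera call.
A pose or a line that the arm cannot do raises Unreachable and nothing moves.
- finish_job(): hands the job in; it is judged then, once.
The state is a dict: "time_s": time; "joint_pos": joint angles; "qd": joint speeds; "joint_efforts": joint torques, N m; "position": TCP position; "tcp_rot": TCP orientation; "wrist_force": force on the tool from outside, world axes, zero at the start; "ft_torque": the same for the moment, N m; "finger_gap": finger opening in m; "gripper_force": force on a finger pad.
Only numpy, scipy, OpenCV 4.12 (cv2) and the standard library are available. Lean on these libraries where they do the work, as an engineer would, in place of code of your own. Each camera call takes 0.05 s, during which the arm holds its last target. There are 200 camera calls.

## Working session

There is one attempt and no reset: what is moved stays moved. The work goes in short steps, each a Python script; the robot and the scene stay as the last script left them, time stands still between calls to the robot, and variables do not carry over. Pictures are saved under pics/ and viewed, at most 10 in all, crops included, and the job is handed in when it is done.

```bash
ls; mkdir -p pics; python3 - <<'E'
from rig import *
import cv2,numpy as np
s=sense();print(s['time_s'],s['position'],s['tcp_rot'],s['wrist_force'])
for n in ("scene","top"):
    p,d=camera(n);c=camera_params(n);np.savez(f'pics/{n}0.npz',p=p,d=d,**c)
    cv2.imwrite(f'pics/{n}0.png',p[:,:,::-1]);print(n,c)
E
```

```text
pics
0.0 [0.18880329 0.64750601 0.25524946] [[-9.60019908e-01  2.79931280e-01 -5.04484636e-04]
 [ 2.79931731e-01  9.60018013e-01 -1.90795689e-03]
 [-4.97824765e-05 -1.97289785e-03 -9.99998053e-01]] [0.3031719  0.48405768 1.12456033]
scene {'K': array([[476.8036017 ,   0.        , 316.38037518],
       [  0.        , 476.8036017 , 239.74303977],
       [  0.        ,   0.        ,   1.        ]]), 'position': array([ 0.21541696, -0.56097138,  0.46979619]), 'rotation': array([[ 0.87544201, -0.21244374,  0.43413011],
       [-0.48327858, -0.37256198,  0.79223695],
       [-0.00656541, -0.90336329, -0.42882592]])}
top {'K': array([[592.31826176,   0.        , 316.96687446],
       [  0.        , 592.31826176, 239.45902581],
       [  0.        ,   0.        ,   1.        ]]), 'position': array([0.53354416, 0.15867891, 1.27882191]), 'rotation': array([[ 0.00149355, -0.99773699,  0.06722107],
       [-0.99985623, -0.00262537, -0.01675216],
       [ 0.01689073, -0.06718639, -0.99759746]])}
```

View pics/scene0.png

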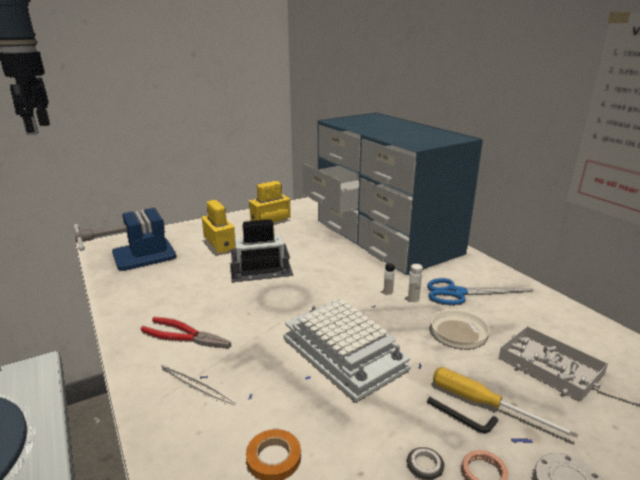

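View pics/top0.png

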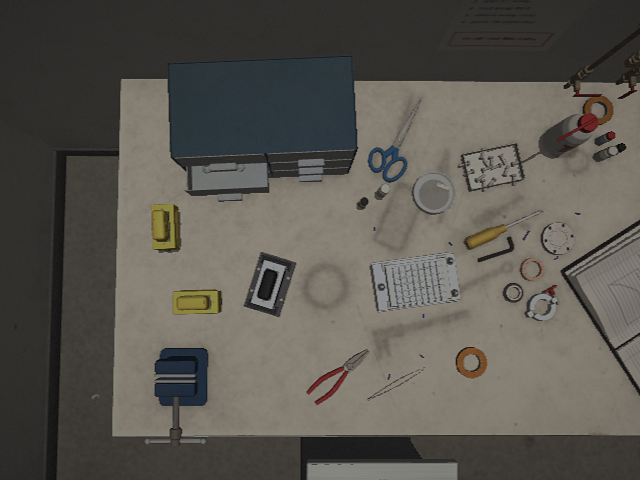

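Top view: roller candidates are the black-grip one in the dark stand (268,285), yellow ones at (165,228) and (197,301), and the blue vice (182,375). By the description I choose the black one. The nest is at (415,280), with two studs at its right end (451,262)/(455,296) and the single one at its left (380,288). The vials are at (362,203) and (382,190), the dish at (433,193).

```bash
cat > vis.py <<'E'
import numpy as np,cv2
def cloud(d,K,R,t):
    v,u=np.mgrid[0:d.shape[0],0:d.shape[1]]
    c=np.stack([(u-K[0,2])/K[0,0]*d,(v-K[1,2])/K[1,1]*d,d],-1)
    w=c@R.T+t; w[d==0]=np.nan; return w
def rect(P):
    (c,s,a)=cv2.minAreaRect((P[:,:2]*1000).astype(np.float32)); return np.round(c,1),np.round(s,1),round(a,1)
E
python3 - <<'E'
from vis import *
f=np.load('pics/top0.npz');w=cloud(f['d'],f['K'],f['rotation'],f['position']);p=f['p']
def reg(r0,r1,c0,c1,z0,z1,name):
    q=w[r0:r1,c0:c1].reshape(-1,3);m=(q[:,2]>z0)&(q[:,2]<z1);q=q[m]
    print(name,len(q),rect(q) if len(q)>5 else '',np.round(np.median(q,0),4))
    return q
reg(245,325,235,305,.095,.13,'grip top')
reg(245,325,235,305,.045,.08,'cross')
reg(245,325,235,305,.008,.08,'stand')
reg(240,325,360,470,.008,.1,'base')
q=reg(240,325,360,470,.045,.1,'caps')
A=np.c_[q[:,:2],np.ones(len(q))];m=np.ones(len(q),bool)
for _ in range(5):
    x=np.linalg.lstsq(A[m],q[m,2],rcond=None)[0];r=q[:,2]-A@x;m=abs(r)<.002
print('plane',x,m.sum(),q[m].mean(0),np.degrees(np.hypot(x[0],x[1])))
print('bench',np.nanmedian(w[330:345,240:300,2]))
big=cv2.resize(p[230:330,230:470,::-1],(0,0),fx=3.3,fy=3.3,interpolation=cv2.INTER_CUBIC)
cv2.imwrite('pics/crop.png',big)
E
```

```text
grip top 401 (array([523.8, 239.6]), array([26.9, 59.8]), 73.5) [0.5243 0.2391 0.1082]
cross 615 (array([523.2, 241.4]), array([ 60.4, 111.4]), 75.4) [0.524  0.2361 0.0669]
stand 1123 (array([526.9, 238.4]), array([150.6, 139.1]), 0.6) [0.524  0.2338 0.0634]
base 4219 (array([529.8, -74.3]), array([226.3, 179.8]), 89.2) [ 0.5304 -0.0646  0.0521]
caps 2592 (array([528.2, -70.9]), array([ 90.9, 157.1]), 6.6) [ 0.5284 -0.0697  0.0579]
plane [-0.01364671  0.02712234  0.06714428] 843 [ 0.52622377 -0.07195358  0.05826921] 1.7396173982814163
bench 0.002037123364572957
```

View pics/crop.png

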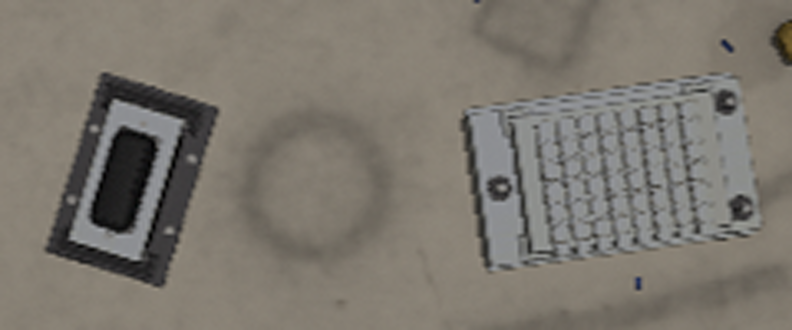

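The crop confirms it: the black grip sits in the dark stand at left; the nest's single stud is at its left end, so table +x points to world +y. Next I look from close by with the wrist camera.

```bash
cat >> vis.py <<'E'
def down(a):
    a=np.radians(a);c,s=np.cos(a),np.sin(a)
    return np.array([[-s,c,0],[c,s,0],[0,0,-1.]])
def wristcloud(s,d,cp):
    T=np.eye(4);T[:3,:3]=s['tcp_rot'];T[:3,3]=s['position'];T=T@cp['tool_from_camera']
    return cloud(d,cp['K'],T[:3,:3],T[:3,3])
E
python3 - <<'E'
from rig import *
from vis import *
cp=camera_params('wrist');print(cp)
for n,pos,a in (('rol',[.52,.24,.30],73.5),('nest',[.528,-.07,.30],96.6)):
    movep(pos,down(a));s=sense();p,d=camera('wrist')
    w=wristcloud(s,d,cp);np.savez(f'pics/w{n}.npz',p=p,d=d,w=w);cv2.imwrite(f'pics/w{n}.png',p[:,:,::-1])
    print(n,s['time_s'],s['position'],s['joint_pos'],s['wrist_force'])
a=np.hstack([cv2.resize(cv2.imread(f'pics/w{n}.png'),(400,300)) for n in('rol','nest')]);cv2.imwrite('pics/w2.png',a)
E
```

```text
{'K': array([[386.99676463,   0.        , 319.90154325],
       [  0.        , 386.99676463, 236.32812944],
       [  0.        ,   0.        ,   1.        ]]), 'tool_from_camera': array([[-1.37184380e-03, -9.63406446e-01, -2.68041299e-01,
         6.77241490e-02],
       [ 9.99998935e-01, -1.18840343e-03, -8.46611405e-04,
        -8.18172093e-04],
       [ 4.97089686e-04, -2.68042175e-01,  9.63407051e-01,
        -1.18524659e-01],
       [ 0.00000000e+00,  0.00000000e+00,  0.00000000e+00,
         1.00000000e+00]])}
rol 2.0083 [0.51942791 0.24152881 0.29981409] [-0.6493247   0.26432058  0.17455935  1.73590555 -0.05050425  1.14586279
  0.82542828] [-0.10335614  1.13841389  0.38670276]
nest 3.2417 [ 0.52836894 -0.06832029  0.29994625] [-0.2066503   0.1967166   0.30155256  1.82904671 -0.06518955  1.12531393
  1.80569425] [ 0.2008375   0.08287859 -0.06794547]
```

View pics/w2.png

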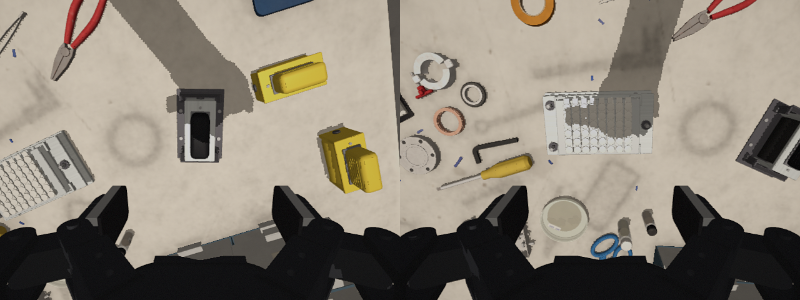

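Wrist views (half scale): the roller is central at (201,124) and the nest central at (598,122), both in view. I fit them numerically.

```bash
python3 - <<'E'
from vis import *
w=np.load('pics/wrol.npz')['w'];q=w[120:290,270:370].reshape(-1,3)
for z0,z1 in((.098,.12),(.056,.075),(.025,.045)):
    k=q[(q[:,2]>z0)&(q[:,2]<z1)];print('rol',z0,len(k),rect(k),np.round(np.median(k,0),4))
print('z bench',np.nanmedian(w[300:340,200:260,2]))
w=np.load('pics/wnest.npz')['w'];print('z bench',np.nanmedian(w[270:300,300:400,2]))
reg=w[130:260,215:420];q=reg.reshape(-1,3);q=q[~np.isnan(q[:,2])]
# nest heading guess, local coords about guess centre
a=np.radians(96.6);ex=np.array([np.cos(a),np.sin(a)]);ey=np.array([-ex[1],ex[0]]);c=np.array([.5282,-.0709])
l=np.c_[(q[:,:2]-c)@ex,(q[:,:2]-c)@ey]*1000
for x in range(-95,96,5):
    m=(abs(l[:,0]-x)<2.5)&(abs(l[:,1])<30)
    z=q[m,2]*1000;z=z[z>6]
    if len(z): print(x,len(z),np.round(np.percentile(z,[5,25,50,75,95]),1))
for n,k in (('deck+',q[q[:,2]>.035]),('all',q[q[:,2]>.008])):
    # keep largest cluster via grid
    lk=np.c_[(k[:,:2]-c)@ex,(k[:,:2]-c)@ey];k=k[(abs(lk[:,0])<.1)&(abs(lk[:,1])<.065)]
    print(n,len(k),rect(k))
E
```

```text
rol 0.098 2139 (array([524.5, 238.6]), array([26.1, 59.5]), 73.0) [0.5224 0.2389 0.1074]
rol 0.056 2546 (array([524.8, 238.4]), array([45.6, 92.1]), 72.6) [0.5085 0.2439 0.066 ]
rol 0.025 1141 (array([525., 238.]), array([ 65.1, 113.8]), 72.8) [0.4799 0.2479 0.0383]
z bench 0.0012778917358416686
z bench 0.001109448205286634
-90 96 [26.6 27.3 27.7 28.3 28.9]
-85 259 [26.9 27.6 28.  28.5 29.6]
-80 272 [26.8 27.9 28.4 29.  34.6]
-75 293 [27.1 28.  28.7 29.4 39.8]
-70 173 [27.3 28.2 28.7 29.3 33.4]
-65 199 [47.3 48.  48.7 49.1 49.9]
-60 317 [47.6 48.3 48.8 49.3 50. ]
-55 242 [47.9 48.6 49.2 50.2 56.6]
-50 319 [55.7 56.6 57.2 57.8 58.6]
-45 366 [49.6 56.4 57.2 57.9 58.9]
-40 287 [48.6 50.1 56.8 57.8 58.6]
-35 335 [56.3 57.2 57.9 58.4 59.3]
-30 347 [49.1 50.2 56.5 58.  59. ]
-25 304 [56.2 57.1 57.9 58.7 59.6]
-20 328 [56.6 57.6 58.2 58.8 59.6]
-15 329 [49.4 50.4 57.2 58.4 59.5]
-10 353 [57.4 58.3 59.  59.5 60.3]
-5 315 [50.3 57.5 58.5 59.4 60.2]
0 308 [49.9 51.8 58.2 59.  59.8]
5 372 [57.5 58.4 59.  59.5 60.2]
10 311 [50.1 51.2 57.4 58.8 59.9]
15 334 [57.8 58.8 59.4 60.  60.9]
20 330 [57.6 58.8 59.5 60.1 60.8]
25 338 [50.5 51.7 58.6 59.6 60.7]
30 341 [58.3 59.3 59.9 60.6 61.3]
35 283 [50.7 52.3 59.2 60.1 61.1]
40 377 [51.2 58.4 59.3 60.2 61.1]
45 334 [58.3 59.3 59.9 60.5 61.3]
50 264 [51.1 51.8 52.5 58.1 60.2]
55 321 [51.1 51.7 52.1 52.7 53.6]
60 269 [50.9 51.6 52.2 52.6 53.5]
65 162 [31.4 32.  32.5 33.2 35. ]
70 312 [31.5 32.3 33.1 34.8 38.9]
75 295 [31.6 32.4 33.1 36.6 48.5]
80 268 [31.8 32.5 33.1 33.8 38.2]
85 221 [31.7 32.4 33.  33.6 34.4]
deck+ 12334 (array([531.2, -70. ]), array([ 95.1, 168.1]), 8.0)
all 17316 (array([529.6, -72.1]), array([102.3, 176.3]), 8.0)
```

```bash
python3 - <<'E'
from vis import *
w=np.load('pics/wnest.npz')['w'];q=w[130:260,215:420].reshape(-1,3);q=q[q[:,2]>.008]
c=np.array([.5296,-.0721])
for it in range(2):
  for ang in (96.6,98.0) if it==0 else ():
    pass
a=np.radians(98);ex=np.array([np.cos(a),np.sin(a)]);ey=np.array([-ex[1],ex[0]])
l=np.c_[(q[:,:2]-c)@ex,(q[:,:2]-c)@ey]
def show(n,m): 
    r=rect(q[m]);cc=np.array(r[0])/1000-c;print(n,m.sum(),r,'local',np.round([cc@ex*1e3,cc@ey*1e3],1))
zc=.0575+.0011+np.tan(np.radians(1.63))*l[:,0]
show('plate',(q[:,2]>zc-.011)&(abs(l[:,0])<.069)&(abs(l[:,1])<.048))
m=(abs(q[:,2]-zc)<.0025)&(abs(l[:,0])<.06)&(abs(l[:,1])<.045);show('caps',m)
A=np.c_[l[m],np.ones(m.sum())]
for _ in range(6):
    x=np.linalg.lstsq(A,q[m,2],rcond=None)[0];r=q[m,2]-A@x;k=np.where(m)[0][abs(r)<.0015];m[:]=False;m[k]=True;A=np.c_[l[m],np.ones(m.sum())]
print('plane',x,np.degrees(x[:2]))
show('capsflat',m)
show('platform',(q[:,2]>zc-.035)&(q[:,2]<zc-.02))
show('base',(q[:,2]<.02))
show('all',q[:,2]>.012)
E
```

```text
plate 11700 (array([530. , -72.7]), array([ 89.2, 128. ]), 8.1) local [-0.6 -0.3]
caps 7827 (array([527.5, -73.2]), array([ 84.2, 102.2]), 8.1) local [-0.8  2.2]
plane [ 0.03015288 -0.00853519  0.05867989] [ 1.72763261 -0.48903026]
capsflat 6806 (array([527.5, -73.3]), array([ 84.2, 102.2]), 8.1) local [-0.9  2.2]
platform 4614 (array([531.5, -71.9]), array([ 98.4, 176.2]), 8.0) local [-0.1 -1.9]
base 829 (array([481.3, -78.9]), array([  4.9, 174.6]), 8.0) local [-0.  48.8]
all 16865 (array([529.6, -72.1]), array([102.3, 176.2]), 8.0) local [-0. -0.]
```

```bash
python3 - <<'E'
from rig import *
from vis import *
R=down(72.8);g=[.5248,.2384]
movep([*g,.20],R);command_gripper(.06)
s=sense();print(s['time_s'],s['position'],s['wrist_force'])
move_l([*g,.096],feed=.1,until_force=8)
s=sense();print(s['time_s'],s['position'],s['wrist_force'])
command_gripper(.015,80)
s=sense();print(s['time_s'],s['position'],s['finger_gap'],s['gripper_force'],s['wrist_force'],s['ft_torque'])
E
```

```text
4.9 [0.52506717 0.23788128 0.20024144] [0.25318397 0.32841353 0.38225632]
6.0917 [0.52529078 0.23861657 0.09663609] [0.10367318 0.15540288 0.95985466]
6.4917 [0.52509296 0.23858658 0.09664581] 0.024892544417016556 78.30338716506958 [-0.15143318 -0.10871457  4.17915595] [-0.0812283   0.15999289 -0.01462969]
```

```bash
python3 - <<'E'
from rig import *
from vis import *
move_l([.5248,.2384,.19],feed=.1)
s=sense();print(s['time_s'],s['position'],s['finger_gap'],s['wrist_force'],s['ft_torque'])
c=np.array([.5292,-.0725]);a=np.radians(98.05);ex=np.array([np.cos(a),np.sin(a)])
movep([*(c-.0525*ex),.185],down(98.05))
sleep(.3)
for i in range(3):
    s=sense();print(s['time_s'],s['position'],s['finger_gap'],np.round(s['wrist_force'],2),np.round(s['ft_torque'],3))
    sleep(.05)
t=s['time_s'];move_l([*(c-.0525*ex),.183],feed=.02);s=sense();print(s['time_s']-t,s['position'],s['wrist_force'])
p,d=camera('scene');cv2.imwrite('pics/held.png',cv2.resize(p[180:420,180:500,::-1],(640,480)))
E
```

```text
7.5833 [0.52424918 0.23815989 0.18918178] 0.025140358472808776 [ 0.60512174 -0.39553788 -3.14891448] [-0.03302375 -0.01100365 -0.03745631]
9.2417 [ 0.53678008 -0.12364338  0.18498823] 0.025172809525539408 [ 0.65 -0.22 -4.2 ] [0.039 0.005 0.018]
9.2917 [ 0.53670157 -0.12386435  0.18497268] 0.025237903794284543 [ 1.53  0.11 -4.24] [-0.074 -0.03  -0.014]
9.3417 [ 0.53668822 -0.12407762  0.18503294] 0.02509403407313735 [-0.72  0.21 -3.71] [0.022 0.008 0.012]
0.3000000000000007 [ 0.53636805 -0.12448413  0.18278557] [ 0.38892937 -0.24075595 -3.4746443 ]
```

View pics/held.png

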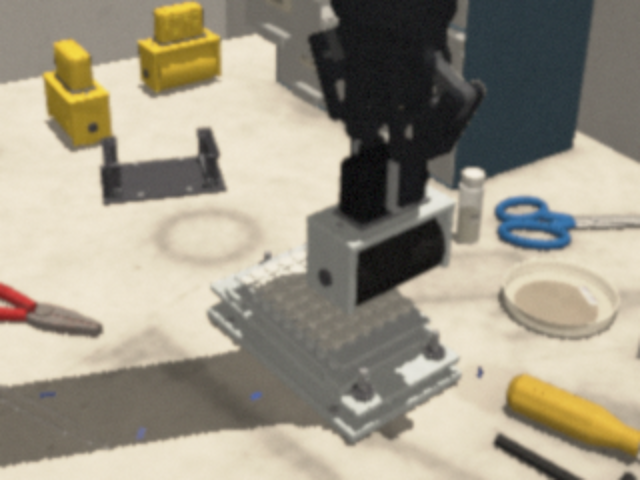

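The picture shows the roller held upright above the two-stud end of the sheet (380,260), with the stand empty at (160,170). Now I feel for the caps.

```bash
cat >> vis.py <<'E'
c0=np.array([.5292,-.0725]);_a=np.radians(98.05);EX=np.array([np.cos(_a),np.sin(_a)])
FZ0=-3.9
def at(x,z): return [*(c0+x*EX),z]
E
python3 - <<'E'
from rig import *
from vis import *
def st(tag=''):
    F=[];
    for i in range(3):
        s=sense();F.append(s['wrist_force'])
        if i<2: sleep(.02)
    f=np.mean(F,0);print(tag,round(s['time_s'],2),np.round(s['position'],4),np.round(f,1),'F',round(f[2]-FZ0,1),np.round(s['ft_torque'],2));return f[2]-FZ0
move_l(at(-.0525,.157),feed=.06);st()
hit=move_l(at(-.0525,.143),feed=.015,until_force=4);f=st(hit)
z=sense()['position'][2]
for i in range(12):
    if f>11: break
    z-=.0006; move_l(at(-.0525,z),feed=.02); f=st(round(z,4))
E
```

```text
10.31 [ 0.5367 -0.1246  0.1569] [ 0.1  0.  -3.5] F 0.4 [ 0.01 -0.05  0.05]
True 11.02 [ 0.5365 -0.1246  0.1466] [ 0.4 -0.5  2.2] F 6.1 [-0.08 -0.26  0.  ]
0.146 11.3 [ 0.5368 -0.1247  0.1462] [-0.1 -0.5  1.8] F 5.7 [-0.22 -0.03 -0.02]
0.1454 11.58 [ 0.5367 -0.1245  0.1454] [ 0.5 -0.4  2.1] F 6.0 [-0.19 -0.13 -0.03]
0.1448 11.87 [ 0.5367 -0.1244  0.1448] [ 0.8 -0.7  1.4] F 5.3 [-0.13 -0.24 -0.03]
0.1442 12.15 [ 0.5367 -0.1244  0.1442] [ 1.2 -0.7  1.9] F 5.8 [-0.11 -0.25  0.02]
0.1436 12.43 [ 0.5367 -0.1246  0.144 ] [ 0.1 -1.   5. ] F 8.9 [-0.18 -0.07  0.04]
0.143 12.72 [ 0.5369 -0.1251  0.1438] [-0.7 -1.2  7.8] F 11.7 [-0.34  0.06  0.  ]
```

Contact at 0.147, home at about 0.144, and it's soft (~5 N/mm). Rolling under force control.

```bash
cat >> vis.py <<'E'
def roll(x0,x1,z,target=13.,step=.003,slope=.029):
    from rig import move_l,sense,sleep
    n=int(round(abs(x1-x0)/step));lim=.001;pk=0
    for x in np.linspace(x0,x1,n+1):
        move_l(at(x,z),feed=.03)
        F=[];
        for i in range(3):
            s=sense();F.append(s['wrist_force'])
            if i<2: sleep(.015)
        w=np.mean(F,0);f=w[2]-FZ0;pk=max(pk,f)
        print(f"{s['time_s']:.2f} x{x*1e3:.1f} cmd{z*1e3:.1f} z{s['position'][2]*1e3:.1f} F{f:.1f} h{w[:2]@EX:.1f} gap{s['finger_gap']*1e3:.1f}")
        if f>20: print('HIGH');move_l(at(x,z+.003));break
        z+=np.clip((f-target)/5000*.7,-lim,lim)+slope*step*np.sign(x1-x0)
    return x,z
E
python3 - <<'E'
from rig import *
from vis import *
print(roll(-.0525,-.0135,.143))
E
```

```text
13.00 x-52.5 cmd143.0 z143.8 F11.4 h-1.4 gap25.2
13.28 x-49.5 cmd142.9 z144.0 F13.4 h-1.7 gap25.4
13.57 x-46.5 cmd143.0 z144.1 F12.0 h-2.8 gap25.2
13.85 x-43.5 cmd142.9 z144.1 F13.0 h-2.4 gap25.0
14.13 x-40.5 cmd143.0 z144.2 F13.8 h-0.8 gap25.5
14.42 x-37.5 cmd143.2 z144.2 F12.3 h-0.7 gap25.3
14.70 x-34.5 cmd143.2 z144.2 F12.2 h-2.2 gap24.7
14.98 x-31.5 cmd143.2 z144.3 F12.7 h-2.7 gap25.0
15.27 x-28.5 cmd143.3 z144.3 F13.4 h-1.0 gap24.8
15.55 x-25.5 cmd143.4 z144.4 F13.1 h0.0 gap24.7
15.83 x-22.5 cmd143.5 z144.4 F12.3 h-2.5 gap24.8
16.12 x-19.5 cmd143.5 z144.4 F11.6 h-3.0 gap25.1
16.40 x-16.5 cmd143.4 z144.4 F13.7 h-1.8 gap25.4
16.68 x-13.5 cmd143.6 z144.5 F13.1 h-0.6 gap25.4
(np.float64(-0.0135), np.float64(0.14365558336739012))
```

```bash
python3 - <<'E'
from rig import *
from vis import *
x,z=roll(-.0105,.0525,.14366,slope=.022)
print('back');print(roll(.0495,-.0495,z,step=.0055,slope=.022))
E
```

```text
16.97 x-10.5 cmd143.7 z144.5 F11.9 h-1.6 gap25.0
17.25 x-7.5 cmd143.6 z144.5 F11.9 h-2.7 gap25.1
17.53 x-4.5 cmd143.5 z144.5 F12.9 h-1.6 gap25.0
17.82 x-1.5 cmd143.5 z144.5 F13.5 h-1.1 gap25.3
18.10 x1.5 cmd143.7 z144.6 F12.9 h-0.4 gap25.4
18.38 x4.5 cmd143.7 z144.6 F12.0 h-2.5 gap25.0
18.67 x7.5 cmd143.7 z144.6 F12.7 h-2.4 gap25.0
18.95 x10.5 cmd143.7 z144.6 F12.4 h-1.6 gap25.2
19.23 x13.5 cmd143.7 z144.6 F13.0 h-0.5 gap25.1
19.52 x16.5 cmd143.7 z144.6 F12.1 h-2.3 gap25.1
19.80 x19.5 cmd143.7 z144.6 F12.2 h-2.2 gap24.9
20.08 x22.5 cmd143.6 z144.5 F12.9 h-1.2 gap25.2
20.37 x25.5 cmd143.7 z144.6 F13.0 h-0.9 gap25.3
20.65 x28.5 cmd143.8 z144.6 F12.7 h-1.3 gap24.8
20.93 x31.5 cmd143.8 z144.6 F11.9 h-2.4 gap24.8
21.22 x34.5 cmd143.7 z144.6 F12.0 h-1.9 gap25.1
21.50 x37.5 cmd143.6 z144.5 F12.5 h-0.5 gap25.2
21.78 x40.5 cmd143.6 z144.5 F13.2 h0.3 gap25.1
22.07 x43.5 cmd143.7 z144.5 F12.7 h-0.0 gap25.1
22.35 x46.5 cmd143.7 z144.5 F12.5 h0.4 gap25.0
22.63 x49.5 cmd143.7 z144.5 F12.5 h0.1 gap25.2
22.92 x52.5 cmd143.7 z144.5 F12.1 h0.6 gap25.3
back
23.20 x49.5 cmd143.7 z144.5 F13.1 h-0.5 gap25
[... 227 characters left out ...]
1 h-0.4 gap25.4
25.40 x16.5 cmd143.4 z144.5 F13.6 h-0.6 gap25.2
25.77 x11.0 cmd143.3 z144.5 F14.1 h-0.5 gap25.2
26.13 x5.5 cmd143.4 z144.5 F14.2 h-0.4 gap24.9
26.50 x0.0 cmd143.4 z144.5 F13.7 h-0.1 gap25.1
26.87 x-5.5 cmd143.4 z144.5 F13.4 h-0.6 gap25.4
27.23 x-11.0 cmd143.3 z144.4 F13.4 h-0.9 gap25.3
27.60 x-16.5 cmd143.2 z144.4 F13.8 h-0.6 gap24.9
27.97 x-22.0 cmd143.2 z144.4 F13.2 h-0.9 gap24.9
28.33 x-27.5 cmd143.2 z144.3 F13.8 h-0.6 gap25.5
28.70 x-33.0 cmd143.1 z144.2 F13.1 h-0.0 gap25.2
29.07 x-38.5 cmd143.0 z144.2 F13.3 h-0.5 gap25.1
29.43 x-44.0 cmd143.0 z144.1 F13.1 h-0.6 gap25.2
29.80 x-49.5 cmd142.9 z144.0 F13.5 h-1.0 gap25.0
(np.float64(-0.0495), np.float64(0.14280278693541662))
```

Forces were even throughout. But the felt slope is smaller than the one the cameras gave, so I lift off and check the strip heights against the deck.

```bash
cat > chk.py <<'E'
from rig import *
from vis import *
def heights(w,tag):
    q=w.reshape(-1,3);q=q[(q[:,2]>.03)&(q[:,2]<.08)];l=np.c_[(q[:,:2]-c0)@EX,(q[:,:2]-c0)@np.array([-EX[1],EX[0]])]
    o=[]
    for x in [-60,-58]+[-45.5+13*i for i in range(8)]+[57,60]:
        m=(abs(l[:,0]*1e3-x)<3)&(abs(l[:,1])<.033);z=q[m,2]*1e3;o.append(round(float(np.percentile(z,70)),1) if m.sum()>8 else None)
    print(tag,o)
E
python3 - <<'E'
from chk import *
s=sense();print(np.round(s['tcp_rot'],4).tolist())
move_l(at(-.0495,.17),feed=.06)
s=sense();print(s['time_s'],np.round(s['position'],4),s['wrist_force'],s['ft_torque'],s['finger_gap'])
move_l([.53,.09,.26],feed=.25)
s=sense();print(s['time_s'])
for n in('top','scene','wrist'):
    p,d=camera(n);cp=camera_params(n)
    w=wristcloud(s,d,cp) if n=='wrist' else cloud(d,cp['K'],cp['rotation'],cp['position'])
    heights(w,n);cv2.imwrite(f'pics/{n}1.png',p[:,:,::-1]);np.savez(f'pics/{n}1.npz',p=p,d=d,w=w)
heights(np.load('pics/wnest.npz')['w'],'before wrist')
for n in('top','scene'):
    f=np.load(f'pics/{n}0.npz');heights(cloud(f['d'],f['K'],f['rotation'],f['position']),n+' before')
a=cv2.resize(cv2.imread('pics/scene1.png')[180:420,180:500],(400,300));b=cv2.resize(cv2.imread('pics/wrist1.png'),(400,300))
cv2.imwrite('pics/chk1.png',np.hstack([a,b]))
E
```

```text
[[-0.9901, -0.1401, -0.0013], [-0.1401, 0.9901, -0.0001], [0.0013, 0.0001, -1.0]]
30.4 [ 0.5359 -0.1214  0.1699] [-2.18349069e-03 -5.10672556e-01 -4.35581716e+00] [ 0.03618544 -0.00106997  0.04183733] 0.02486163539332263
31.4667
top [51.4, 51.6, 56.2, 57.0, 57.0, 56.9, 57.4, 58.8, None, None, None, None]
scene [47.2, 47.4, 53.1, 53.5, 54.0, 54.3, 54.6, 55.1, 55.5, 56.0, 52.1, 51.8]
wrist [49.2, 49.3, 54.5, 54.9, 55.3, 55.6, 56.0, 56.5, 56.8, 57.2, 52.6, 52.4]
before wrist [49.2, 49.2, 57.8, 58.4, 58.7, 59.5, 59.4, 60.1, 60.4, 60.4, 52.5, 52.6]
top before [50.7, 51.5, 59.9, 60.4, 60.2, 61.8, 61.5, 61.9, 61.9, 62.0, 54.4, 54.8]
scene before [47.2, 47.4, 56.2, 57.2, 57.5, 58.2, 58.1, 58.9, 59.1, 59.2, None, 51.8]
```

View pics/chk1.png

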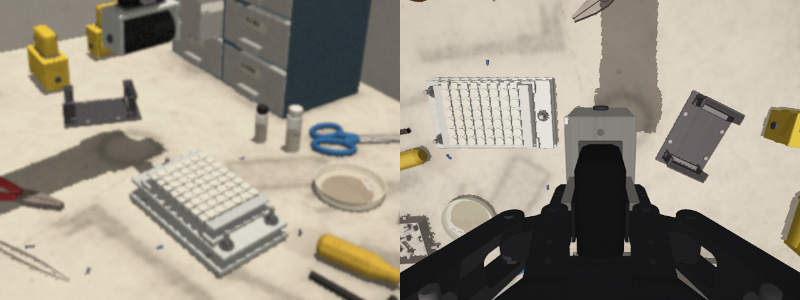

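The strips now stand 5 mm above the deck along the whole plate (4.9 to 5.1 mm, against about 8.5 before), so all are home. Before parking, I check how the roller sits in the grip, from the same wrist depth image.

```bash
python3 - <<'E'
from chk import *
f=np.load('pics/wrist1.npz');cp=camera_params('wrist');d=f['d']
T=cp['tool_from_camera'];w=cloud(d,cp['K'],T[:3,:3],T[:3,3])*1e3
p=f['p']
crop=p[150:420,200:440,::-1];cv2.imwrite('pics/grip.png',cv2.resize(crop,(533,600)))
for r in range(165,300,8):
    print(r,[tuple(np.round(w[r,c]).astype(int)) if d[r,c]>0 and d[r,c]<.3 else None for c in (275,300,320,340,365)])
E
```

```text
165 [None, None, None, None, None]
173 [None, (np.int64(47), np.int64(-11), np.int64(78)), (np.int64(49), np.int64(-1), np.int64(60)), (np.int64(47), np.int64(9), np.int64(77)), None]
181 [(np.int64(47), np.int64(-20), np.int64(47)), (np.int64(47), np.int64(-9), np.int64(47)), (np.int64(47), np.int64(-1), np.int64(46)), (np.int64(47), np.int64(8), np.int64(46)), (np.int64(47), np.int64(18), np.int64(46))]
189 [(np.int64(46), np.int64(-18), np.int64(30)), (np.int64(45), np.int64(-9), np.int64(32)), (np.int64(46), np.int64(-1), np.int64(30)), (np.int64(46), np.int64(7), np.int64(30)), (np.int64(46), np.int64(16), np.int64(30))]
197 [(np.int64(43), np.int64(-18), np.int64(30)), (np.int64(42), np.int64(-9), np.int64(31)), (np.int64(42), np.int64(-1), np.int64(31)), (np.int64(42), np.int64(7), np.int64(32)), (np.int64(43), np.int64(17), np.int64(30))]
205 [(np.int64(39), np.int64(-19), np.int64(32)), (np.int64(39), np.int64(-9), np.int64(31)), (np.int64(39), np.int64(-1), np.int64(31)), (np.int64(39), np.int64(7), np.int64(31)), (np.int64(39), np.int64(17), np.int64(30))]
213 [(np.int64(3
[... 1763 characters left out ...]
18), np.int64(30))]
277 [(np.int64(9), np.int64(-19), np.int64(30)), (np.int64(25), np.int64(-7), np.int64(-10)), (np.int64(25), np.int64(-1), np.int64(-11)), (np.int64(25), np.int64(5), np.int64(-10)), (np.int64(9), np.int64(18), np.int64(31))]
285 [(np.int64(11), np.int64(-18), np.int64(18)), (np.int64(23), np.int64(-7), np.int64(-12)), (np.int64(24), np.int64(-1), np.int64(-12)), (np.int64(24), np.int64(5), np.int64(-12)), (np.int64(11), np.int64(16), np.int64(19))]
293 [(np.int64(12), np.int64(-17), np.int64(9)), (np.int64(21), np.int64(-7), np.int64(-12)), (np.int64(20), np.int64(-1), np.int64(-11)), (np.int64(20), np.int64(5), np.int64(-11)), (np.int64(11), np.int64(15), np.int64(10))]
```

View pics/grip.png

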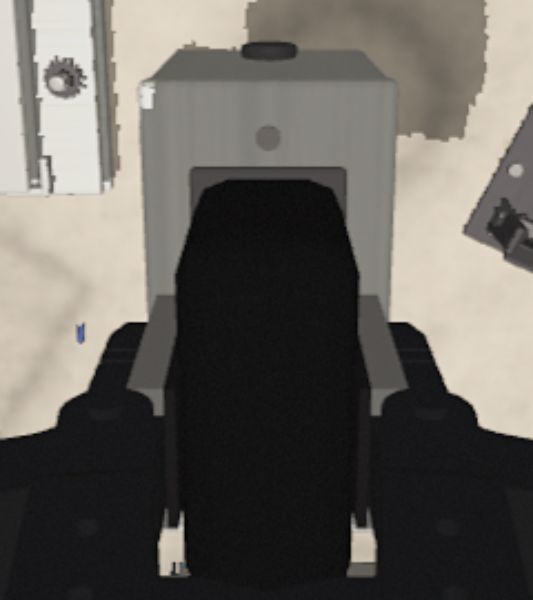

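The crop shows the roller upright and square in the fingers, its cross plate 31 mm below the TCP as when gripped. Parking it now.

```bash
python3 - <<'E'
from rig import *
from vis import *
g=[.5249,.2385];R=down(72.8)
movep([*g,.19],R);sleep(.2)
s=sense();print(s['time_s'],np.round(s['position'],4))
h=move_l([*g,.125],feed=.08,until_force=6);print(h)
if not h:
    h=move_l([*g,.0945],feed=.025,until_force=3)
sleep(.1);s=sense();print(h,s['time_s'],np.round(s['position'],4),np.round(s['wrist_force'],1),np.round(s['ft_torque'],2))
E
```

```text
32.5167 [0.5258 0.2368 0.1907]
False
True 34.6083 [0.5247 0.2385 0.0966] [-0.4  0.5  5.7] [-0.17  0.02 -0.  ]
```

```bash
python3 - <<'E'
from rig import *
from vis import *
g=[.5249,.2385]
s=sense();move_l([*g,s['position'][2]+.0004],feed=.02)
command_gripper(.06);sleep(.2)
s=sense();print(s['time_s'],np.round(s['wrist_force'],1),s['finger_gap'])
move_l([*g,.22],feed=.1)
movep([.52,.21,.30],down(72.8));sleep(.3)
s=sense();print(s['time_s'],np.round(s['wrist_force'],1))
p,d=camera('wrist');w=wristcloud(s,d,camera_params('wrist'))
q=w[:,200:460].reshape(-1,3);q=q[(abs(q[:,0]-.525)<.07)&(abs(q[:,1]-.238)<.07)]
for z0,z1 in((.098,.12),(.056,.075)):
    k=q[(q[:,2]>z0)&(q[:,2]<z1)];print(z0,len(k),rect(k),np.round(np.percentile(k[:,2],[5,50,95]),4))
p2,_=camera('scene')
cv2.imwrite('pics/end.png',np.hstack([cv2.resize(p[:,:,::-1],(400,300)),cv2.resize(p2[180:420,180:500,::-1],(400,300))]))
E
```

```text
35.525 [ 0.3 -0.4  0.7] 0.060019200927947325
37.6417 [-0.2 -0.2  0.8]
0.098 2203 (array([523.5, 237.2]), array([26.5, 58.8]), 73.1) [0.1027 0.1073 0.1088]
0.056 2606 (array([523.6, 237.3]), array([46.2, 91.3]), 72.8) [0.0643 0.066  0.0684]
```

View pics/end.png

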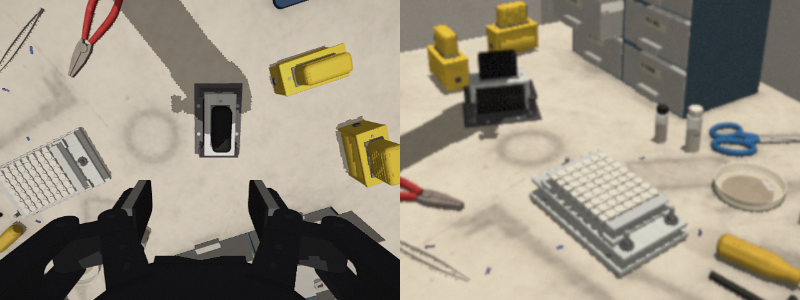

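The roller is upright in its stand (220,125), at the same heights as at the start. The strips are flat and the bystanders unmoved. Handing in.

```bash
python3 -c "
from rig import *
print(finish_job())"
```

```text
the job is handed in; nothing more can be done
None
```

I rolled all eight cap strips home at about 12–14 N of hand force, set the roller back upright in its stand and let go, and handed the job in at about 38 s. Afterwards the cameras showed the strips about 5 mm above the deck along the whole plate.

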